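# Screw the lid onto a paint cup

### The arm

A 6-joint arm with a two-finger parallel gripper is mounted at the origin on the work surface. World frame = base frame: x ahead of the robot, y to its left, z up, the work surface at z = 0. Lengths are in m, angles in rad, forces in N, time in s.
With the tool pointing down it reaches from about 0.375 to 0.975 m from the base axis. Payload 3.8 kg.
Tool frame: the origin (TCP) lies at the very end of the fingers, on their centre line; the grasp point (between the pads) lies bot.grasp_offset behind it (bot.grasp_offset is the distance from the TCP to the grasp point, in m); y points along the fingers, x is the direction in which the jaws open and shut, and the axes are right-handed (so a half turn about y gives the same grasp; the last joint's range is limited). The gripper opens to 85 mm and grips with 20 to 120 N. Pads are 22 mm wide; open, the fingers measure 114 mm over their backs; the gripper's body (76 mm by 85 mm) begins 54 mm behind the grasp point. The pads swing forward as they close: fully open they stand 13 mm farther back than shut.
Start: joints at [1.184, 0.264, 1.604, -0, 1.274, -0.037], TCP at [0.231, 0.634, 0.231] pointing down, gripper open.
Joint ranges: [-2.63, 2.63], [-0.94, 2.18], [0.31, 2.57], [-1.31, 4.45], [0, 2.66], [-2.55, 2.55]. Speed limits (rad/s): [2.57, 2.57, 3.14, 3.14, 3.14, 3.14].

### API

Orientations are given as a rotation vector (axis times angle).
In Python, from workcell import sensors, read_camera, job, bot gives the robot as it stands.
- The arm moves only by the tool arm_command, never from a script. Its argument "deltas" is a list of rows, each a list of 4 numbers: the shift along the tool's x, y, z in m, then the turn about the tool's y in rad. A call has 1 to 20 rows; each row shifts and turns the commanded pose from where the row before left it, along the tool's axes as they then stand; what a row does not reach is not made up. A row lasts 1/8 s, in which the tool goes at most 62.5 mm and 10.7 degrees, less where a joint would pass 70% of its speed; a pose out of reach is approached as far as the arm can. A call is refused whole if a number of a shift passes 0.0625 or a number of a turn 0.188, either way. A call with a gripper value outside its range is refused whole. "fingers" is the finger opening in m, from 0 to 0.0854, set as the call begins (left out, the last holds). The fingers move at their own pace and stop on an object; "newtons" is the grip in N (left out, the last holds). Time passes only in rows, so rows that do not move let the fingers close. It gives the time, the measured TCP pose, the force and the opening at its end, in the units of the state.
- sensors.read_state(): the state, without advancing time (a new reading comes with each control period).
- read_camera(name): name is "scene" or "top" or "wrist"; returns a dict with "color" (384x512x3 uint8, red, green, blue), "vfov" (degrees; the focal length in pixels is half the picture's height over the tangent of half this angle, whatever the lens; pixels are square), "cx", "cy" (the principal point, pixels), "R" (3x3) and "t" (3): a world point X has camera coordinates R X + t; the wrist camera has in their place "T_tool_cam" (4x4, takes a point from camera to tool coordinates, whose origin is the TCP and whose axes are the tool frame's). Camera axes: x right, y down, z forward; pixel columns grow to the right and rows downward; lengths in m; the calibration is good to about 2 mm. The wrist camera is an equidistant fisheye: a pixel r from the principal point sees the ray r / f radians off the axis. A picture is of the moment at which its call begins: read the wrist's pose just before it. There is no depth.
- job.finish_job(): hands the job in, once; it reports no verdict.
The state is a dict: "time": time; "q": joint angles; "joint_vel": joint speeds; "joint_torque": joint torques, N m; "tool_pos": TCP position; "tcp_rot": TCP orientation; "wrist_force": force on the tool from outside, world axes, zero at the start; "torque": the same for the moment, N m; "width": opening from 0.0 (shut) to 1.0 (fully open).
Only numpy, scipy, OpenCV 4.12 (cv2) and the standard library are available. Lean on these libraries where they do the work, as an engineer would, in place of code of your own. Each camera call takes 0.05 s, during which the arm holds its last target.

### The job

Close the steel paint cup: lift the blue lid off the bench, set it square on the cup's neck and turn it backward (counterclockwise seen from above) until you feel it drop into the start of the thread, then screw it clockwise until it is fully home, and let go. Do not force it: the cup is held only by a friction clamp and must not be twisted round in it, and the other things on the bench must be left where they are.

Things in the scene. Friction and masses are not known exactly. Their poses are not given: they have to be found in the camera images.
- lid: Loose round screw lid, about 0.22 kg, right way up on the bench: blue cap 86 mm across, 32 mm high; on it a black round grip 44 mm across, from 32 to 66 mm height. Origin: centre of the cap's underside, z up its axis. Inside are three lugs 120 degrees apart, 8 mm wide, 4 mm high, 4 mm above the underside, 32 mm from the axis. Its yaw tells nothing of where the thread starts.
- mouth (a point): On the axis of the upright steel paint cup (106 mm across, on a fixed stand of 150 by 140 mm), level with the flat top of the thread ring round its neck, 137 mm above the bench; z up. The neck (60 mm across) rises 6 mm above this point, its last 4 mm chamfered to 52 mm across. Right-hand thread; where its starts lie differs every time and no listed yaw tells it.
- cup (a joint): Twist of the paint cup in its clamp about its vertical axis, counterclockwise positive; 0 at the start. It slips if a torque of more than about 1.2 N m is put on the cup, and stays where it is left.
- elbow0: Bystander: loose cream moulded pipe elbow with flanged ends lying on the bench, about 110 by 100 mm in plan, 42 mm high; origin on its underside near the bend. Leave it alone.
- elbow1: Bystander: loose cream moulded pipe elbow with flanged ends lying on the bench, about 110 by 100 mm in plan, 42 mm high; origin on its underside near the bend. Leave it alone.
- elbow2: Bystander: loose cream moulded pipe elbow with flanged ends lying on the bench, about 110 by 100 mm in plan, 42 mm high; origin on its underside near the bend. Leave it alone.
- elbow3: Bystander: loose cream moulded pipe elbow with flanged ends lying on the bench, about 110 by 100 mm in plan, 42 mm high; origin on its underside near the bend. Leave it alone.
- tape: Bystander: yellow roll of tape lying flat, 80 mm across, 30 mm high; origin at the centre of its underside. Leave it alone.
- thinner: Bystander: white plastic bottle with red cap, 72 mm across, 160 mm high; origin at the centre of its underside. Leave it alone.
- brush: Bystander: paint brush, about 200 mm long, lying on the bench; origin under its middle. Leave it alone.
- perched (a point): Where the lid's origin is (3.5 mm below mouth) when its three lugs rest on the thread ring's three flanges (84 degrees each, with 31 degree gaps between). Turned clockwise here, the lugs hit upright ribs 5 degrees wide and 3 mm high at the clockwise end of each flange. Set down on the ribs by chance, the lid is 3 mm higher and falls to the flanges within 18 degrees counterclockwise.
- caught (a point): Where the lid's origin is, within 1 mm (10 mm below mouth), once the lugs have dropped 5 to 8 mm into the gaps: found by turning counterclockwise 0 to 84 degrees from perched under light downward pressure; it is then stopped from turning further counterclockwise. About one time in six it is set straight into the gaps.
- home (a point): Where the lid's origin is (18 mm below mouth) when fully home. From caught, the lid turned clockwise screws down 5 mm per radian, with about 1.5 mm of vertical play, for 84 to 103 degrees, until the lugs meet the ribs and it stops. It stays where it is let go.
Things that resemble listed ones, but are neither listed nor needed, are in the scene too. Of the things like the lid, leave any that is orange or white; of the rest the larger one is meant.

How it is judged:
By the outcome, as a careful person would: the job done as asked, in the order asked, and still so for the second after the job is handed in, with the robot touching nothing.
It also fails if it takes over 72 s, if anything falls off the work surface, if the arm or the gripper's body presses on something with over 40 N, if the wrist force passes 120 N, or if a joint passes its speed limit or range.

## Working session

There is one attempt and no reset: what is moved stays moved. The work goes in short steps, Python scripts to look and compute and a tool call to move; the robot and the scene stay as the last step left them, time stands still between calls to the robot, and variables do not carry over. Pictures are saved under pics/ and viewed, and the job is handed in when it is done.

Besides the shell and the picture viewer there is one more tool, called after "Call:" as name(argument=value, ...), one argument or row to a line, values as JSON. arm_command: Moves the arm, as the interface text tells. Its arguments: {"type":"object","properties":{"deltas":{"type":"array"},"fingers":{"type":"number"},"newtons":{"type":"number"}},"required":["deltas"]}

```bash
ls; mkdir -p pics
cat > h.py <<'E'
import numpy as np, cv2
from scipy.spatial.transform import Rotation as Ro
from workcell import sensors, read_camera, job, bot
def save(n,im): cv2.imwrite('pics/'+n,cv2.cvtColor(im,cv2.COLOR_RGB2BGR))
E
python3 - <<'E'
from h import *
s=sensors.read_state()
for k,v in s.items(): print(k,np.round(v,4))
print(bot.grasp_offset, [a for a in dir(bot) if a[0]!='_'])
import pickle
d={}
for n in ['scene','top','wrist']:
    c=read_camera(n); d[n]=c; save(n+'0.png',c['color'])
    print(n,c['vfov'],c['cx'],c['cy'],[ (k,np.round(c[k],4).tolist()) for k in c if k in('R','t','T_tool_cam')])
pickle.dump((s,d),open('v0.pkl','wb'))
E
```

```text
pics
time 0.0
q [ 1.1841  0.2648  1.6054  0.      1.2737 -0.0369]
joint_vel [-0.0019  0.0008 -0.     -0.0004 -0.      0.0006]
joint_torque [ 1.80000e-03 -5.15092e+01 -3.67327e+01  0.00000e+00  1.27000e-02
 -0.00000e+00]
tool_pos [0.231  0.6335 0.23  ]
tcp_rot [-1.3558 -0.9464  0.9495]
wrist_force [-0.8992 -0.4483  0.3996]
torque [-0.0032 -0.0116  0.004 ]
width 1.0015
0.0187 ['MotionError', 'grasp_offset']
scene 55.67514658627845 252.53789951727813 188.69109303500989 [('R', [[0.745, 0.667, -0.0058], [0.5238, -0.5904, -0.6141], [-0.413, 0.4544, -0.7892]]), ('t', [-0.3973, -0.2597, 1.3649])]
top 55.743732398463116 261.3301091297858 196.3485509695849 [('R', [[0.0199, -0.9992, 0.0347], [-0.9829, -0.0259, -0.1822], [0.183, -0.0305, -0.9826]]), ('t', [-0.056, 0.5662, 1.0865])]
wrist 65.70646984690485 259.2916888049199 189.77418900206237 [('T_tool_cam', [[1.0, 0.0001, 0.0012, 0.0002], [-0.0011, -0.2579, 0.9662, -0.1429], [0.0004, -0.9662, -0.2578, 0.065], [0.0, 0.0, 0.0, 1.0]])]
```

View pics/scene0.png

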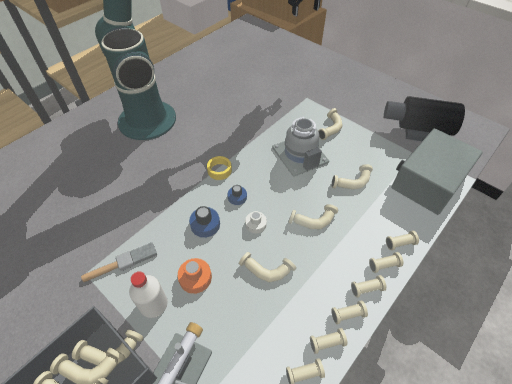

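View pics/top0.png

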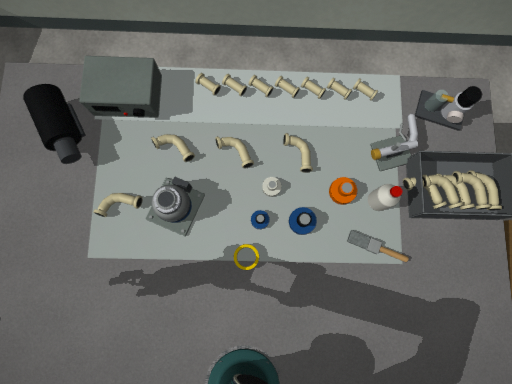

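View pics/wrist0.png

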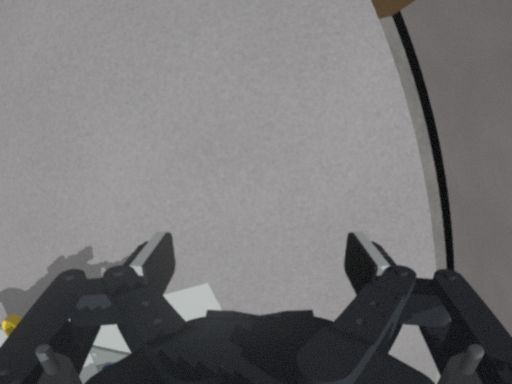

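Candidates for the lid in the top view are large blue (303,221), small blue (260,219), white (272,186) and orange (343,190). In the scene view they are (204,221), (237,194), (256,221) and (195,275). By the description, the large blue one is meant. Next I'll look at crops and measure.

```bash
cat >> h.py <<'E'
def K(c):
    f=c['color'].shape[0]/2/np.tan(np.radians(c['vfov'])/2); return np.array([[f,0,c['cx']],[0,f,c['cy']],[0,0,1]])
def P(c): return K(c)@np.hstack([c['R'],np.reshape(c['t'],(3,1))])
def proj(c,X):
    p=P(c)@np.append(X,1); return p[:2]/p[2]
def tri(c1,p1,c2,p2):
    X=cv2.triangulatePoints(P(c1),P(c2),np.float64(p1).reshape(2,1),np.float64(p2).reshape(2,1)); return (X[:3]/X[3]).ravel()
def onplane(c,p,z):
    R=np.array(c['R']);C=-R.T@np.array(c['t']); d=R.T@np.linalg.inv(K(c))@np.array([p[0],p[1],1.]); return C+d*(z-C[2])/d[2]
def wproj(c,s,X):
    T=np.eye(4);T[:3,:3]=Ro.from_rotvec(s['tcp_rot']).as_matrix();T[:3,3]=s['tool_pos']
    x=np.linalg.inv(T@np.array(c['T_tool_cam']))@np.append(X,1);x=x[:3]
    f=K(c)[0,0]; th=np.arctan2(np.hypot(x[0],x[1]),x[2]); ph=np.arctan2(x[1],x[0])
    return np.array([c['cx']+f*th*np.cos(ph),c['cy']+f*th*np.sin(ph)])
def wray(c,s,p):
    f=K(c)[0,0]; d=np.array([p[0]-c['cx'],p[1]-c['cy']]);r=np.hypot(*d);th=r/f
    v=np.array([*(d/max(r,1e-9)*np.sin(th)),np.cos(th)])
    T=np.eye(4);T[:3,:3]=Ro.from_rotvec(s['tcp_rot']).as_matrix();T[:3,3]=s['tool_pos'];T=T@np.array(c['T_tool_cam'])
    return T[:3,3],T[:3,:3]@v
def crop(im,u,v,w,h,k): return cv2.resize(im[max(0,v-h):v+h,max(0,u-w):u+w],None,fx=k,fy=k,interpolation=cv2.INTER_CUBIC)
E
python3 - <<'E'
from h import *
import pickle
s,d=pickle.load(open('v0.pkl','rb'))
t,sc=d['top']['color'],d['scene']['color']
a=np.vstack([np.hstack([crop(t,303,221,24,24,8),crop(sc,204,221,24,24,8)]),])
b=np.hstack([crop(t,171,204,24,24,8),crop(sc,303,135,24,24,8)])
im=np.vstack([a,b]);im=cv2.resize(im,(600,600),interpolation=cv2.INTER_AREA);save('crops.png',im)
for n in('top','scene'):
    hsv=cv2.cvtColor(d[n]['color'],cv2.COLOR_RGB2HSV)
    m=cv2.inRange(hsv,(105,120,30),(125,255,255))
    N,l,st,ce=cv2.connectedComponentsWithStats(m)
    for i in range(1,N):
        if st[i,4]>60:
            cn=cv2.findContours((l==i).astype(np.uint8),cv2.RETR_EXTERNAL,cv2.CHAIN_APPROX_NONE)[0][0]
            print(n,st[i],ce[i].round(1),cv2.fitEllipse(cv2.convexHull(cn)))
print(Ro.from_rotvec(s['tcp_rot']).as_matrix().round(3))
E
```

```text
top [289 207  27  27 423] [301.6 220.9] ((302.19091796875, 220.4251708984375), (26.32847785949707, 27.312150955200195), 71.87786102294922)
top [251 210  18  19 196] [259.5 219.6] ((259.55609130859375, 219.12249755859375), (17.802345275878906, 18.23711395263672), 12.19363784790039)
[[ 0.343 -0.001 -0.939]
 [ 0.939 -0.002  0.343]
 [-0.002 -1.     0.   ]]
```

View pics/crops.png

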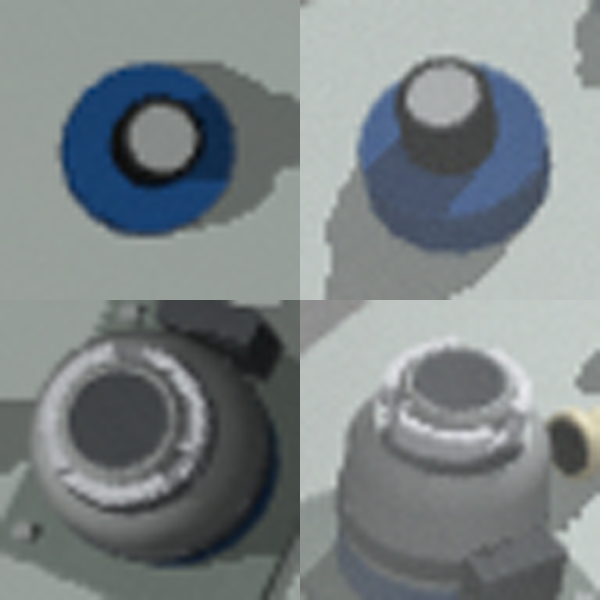

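Run:
```python
from h import *
import pickle
s,d=pickle.load(open('v0.pkl','rb'))
T,S=d['top'],d['scene']
g=tri(T,(304.4,218.5),S,(202.1,212.1)); print('grip top',g)
print('cap top from top view',onplane(T,(302.2,220.4),0.032), onplane(T,(304.4,218.5),.066),onplane(S,(202.1,212.1),.066))
c=tri(T,(165.8,198.8),S,(304.0,122.9)); print('cup rim',c,onplane(T,(165.8,198.8),.143),onplane(S,(304,122.9),.143))
for X in (g,c): print(np.hypot(X[0],X[1]),proj(T,X),proj(S,X))
# lid diameter check
h=27/K(T)[0,0]*np.linalg.norm(-np.array(T['R']).T@T['t']-np.append(g[:2],.032));print(h)
```

```text
grip top [ 0.49956602 -0.17628619  0.06484591]
cap top from top view [ 0.49711549 -0.17476558  0.032     ] [ 0.49904019 -0.17661123  0.066     ] [ 0.50063732 -0.17625698  0.066     ]
cup rim [0.53768984 0.23400582 0.14437312] [0.53627913 0.23268185 0.143     ] [0.53804552 0.23741241 0.143     ]
0.529757514026877 [304.23814614 218.37371522] [201.87879367 212.12778743]
0.5864035212171564 [165.25855064 198.21701368] [303.29744454 123.07042543]
0.08639222627898067
```

Call:
arm_command(
  deltas=[
    [0,0,0,0.162],
    [0,0,0,0.162],
    [0,0,0,0.162],
    [0,0,0,0.162],
    [0,0,0,0.162],
    [0,0,0,0],
  ],
)

```text
time: 0.9
tool_pos: [0.2312, 0.6338, 0.2307]
tcp_rot: [-1.547, -0.323, 0.324]
wrist_force: [-0.7, -0.1, 0.4]
width: 1.001
```

```bash
cat >> h.py <<'E'
def go(X):
    s=sensors.read_state();R=Ro.from_rotvec(s['tcp_rot']).as_matrix();d=R.T@(np.array(X)-s['tool_pos'])
    print('pos',np.round(s['tool_pos'],4),'yaw x',np.degrees(np.arctan2(R[1,0],R[0,0])).round(2),'ydir',R[:,1].round(4),'t',s['time'],'q',np.round(s['q'],3))
    print('delta tool',d.round(4),'F',np.round(s['wrist_force'],2),'M',np.round(s['torque'],3),'w',s['width'])
E
python3 -c "
from h import *
go([.537,.234,.26])"
```

```text
pos [0.2312 0.6338 0.2307] yaw x 23.65 ydir [-4.e-04 -8.e-04 -1.e+00] t 0.9 q [1.184 0.264 1.605 0.    1.274 0.771]
delta tool [ 0.1197 -0.029  -0.4889] F [-0.75 -0.11  0.37] M [-0.049 -0.004 -0.02 ] w 1.001064902888731
```

Call:
arm_command(
  deltas=[
    [0.012,-0.003,-0.049,0],
    [0.012,-0.003,-0.049,0],
    [0.012,-0.003,-0.049,0],
    [0.012,-0.003,-0.049,0],
    [0.012,-0.003,-0.049,0],
    [0.012,-0.003,-0.049,0],
    [0.012,-0.003,-0.049,0],
    [0.012,-0.003,-0.049,0],
    [0.012,-0.003,-0.049,0],
    [0.012,-0.003,-0.049,0],
    [0,0,0,0],
    [0,0,0,0],
  ],
)

```text
time: 2.4
tool_pos: [0.5368, 0.2328, 0.261]
tcp_rot: [-1.546, -0.322, 0.324]
wrist_force: [-0.6, -0.2, -0.2]
width: 1.002
```

Run:
```python
from h import *
import pickle
go([.499,-.1755,.2])
s=sensors.read_state();c=read_camera('wrist');pickle.dump((s,c),open('w1.pkl','wb'))
save('w1.png',c['color']); print(wproj(c,s,[.537,.234,.143]))
```

```text
pos [0.5368 0.2328 0.261 ] yaw x 23.6 ydir [-8.e-04  3.e-04 -1.e+00] t 2.4 q [ 3.660e-01  7.800e-02  1.765e+00  1.000e-03  1.299e+00 -4.600e-02]
delta tool [-0.1981  0.0609 -0.3591] F [-0.61 -0.15 -0.16] M [-0.003 -0.03   0.01 ] w 1.0016779449257145
[259.57077478 184.19566573]
```

View pics/w1.png

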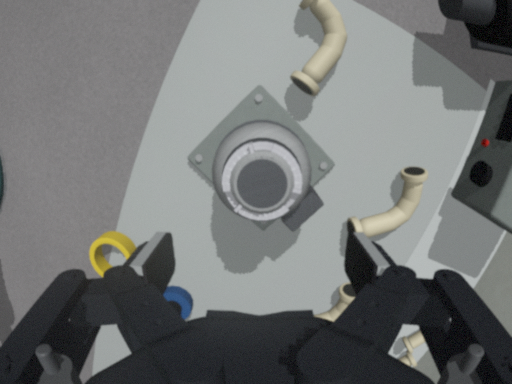

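Run:
```python
from h import *
import pickle
s,c=pickle.load(open('w1.pkl','rb'))
save('w1c.png',crop(c['color'],262,180,60,50,6))
```

```text
(no output)
```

View pics/w1c.png

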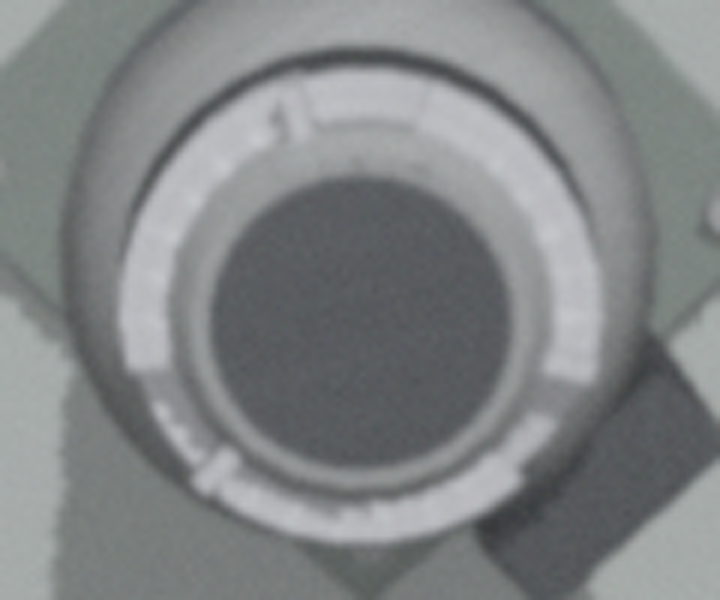

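Run:
```python
from h import *
import pickle
s,c=pickle.load(open('w1.pkl','rb'))
for p,z in(((261.9,183.25),.143),((261.9,180.4),.137)):
    o,v=wray(c,s,p); print(z,o+v*(z-o[2])/v[2])
# ring outer dia at .137
def at(p,z):
    o,v=wray(c,s,p);return o+v*(z-o[2])/v[2]
q=lambda x,y:(202+x/6-.42,130+y/6-.42)
print(np.linalg.norm(at(q(120,310),.137)-at(q(605,310),.137)),np.linalg.norm(at(q(212,322),.143)-at(q(512,322),.143)))
```

```text
0.143 [0.53857425 0.23564803 0.143     ]
0.137 [0.53811938 0.23681417 0.137     ]
0.07499733475572627 0.045250353485451984
```

Call:
arm_command(
  deltas=[
    [-0.025,0.0,-0.045,0],
    [0,0,0,0],
    [0,0,0,0],
  ],
)

```text
time: 2.82
tool_pos: [0.5317, 0.1828, 0.2614]
tcp_rot: [-1.546, -0.324, 0.323]
wrist_force: [0.3, -0.7, -0.8]
width: 1.002
```

Run:
```python
from h import *
import pickle
go([.499,-.1755,.2])
s=sensors.read_state();c=read_camera('wrist');pickle.dump((s,c),open('w2.pkl','wb'))
p=wproj(c,s,[.5382,.235,.143]);print(p); u,v=p.astype(int)
save('w2c.png',crop(c['color'],u,v,60,50,6)); print(u,v)
```

```text
pos [0.5317 0.1828 0.2614] yaw x 23.63 ydir [ 1.e-04  8.e-04 -1.e+00] t 2.825 q [ 2.860e-01  3.300e-02  1.812e+00  1.000e-03  1.297e+00 -1.260e-01]
delta tool [-0.1736  0.0611 -0.3152] F [ 0.31 -0.71 -0.78] M [ 0.003 -0.008  0.011] w 1.0021335410185601
[289.33418565 135.37456687]
289 135
```

View pics/w2c.png

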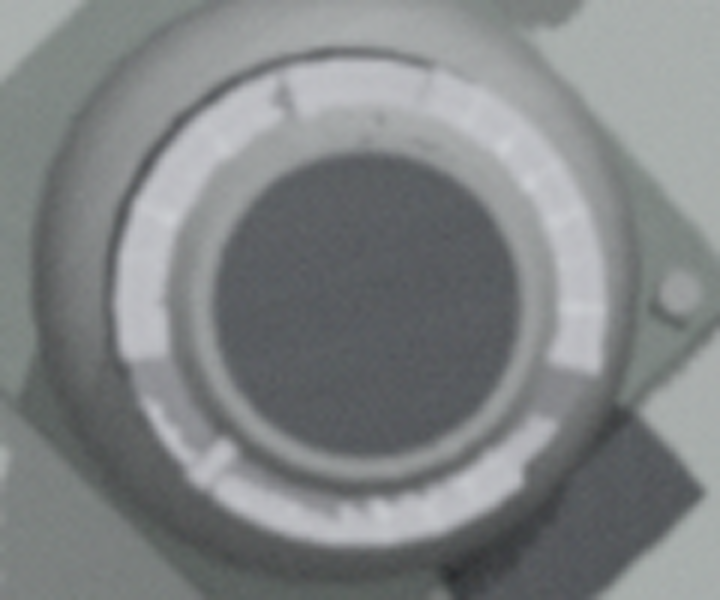

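Call:
arm_command(
  deltas=[
    [-0.025,0.0085,-0.045,0],
    [-0.025,0.0085,-0.045,0],
    [-0.025,0.0085,-0.045,0],
    [-0.025,0.0085,-0.045,0],
    [-0.025,0.0085,-0.045,0],
    [-0.025,0.0085,-0.045,0],
    [-0.025,0.0085,-0.045,0],
    [0,0,0,0],
    [0,0,0,0],
  ],
  newtons=30,
)

```text
time: 4.0
tool_pos: [0.4981, -0.1761, 0.2017]
tcp_rot: [-1.546, -0.323, 0.323]
wrist_force: [0.1, 1.3, 0.0]
width: 0.998
```

Run:
```python
from h import *
import pickle
go([.499,-.1755,.1])
s=sensors.read_state();c=read_camera('wrist');pickle.dump((s,c),open('w3.pkl','wb'))
save('w3.png',c['color']); print(wproj(c,s,[.499,-.1755,.066]),wproj(c,s,[.499,-.1755,.032]))
```

```text
pos [ 0.4981 -0.1761  0.2017] yaw x 23.57 ydir [ 0.e+00  9.e-04 -1.e+00] t 4.0 q [-3.870e-01  7.000e-03  1.949e+00  1.000e-03  1.185e+00 -7.990e-01]
delta tool [0.001  0.1017 0.    ] F [0.08 1.25 0.03] M [-0.013 -0.067 -0.026] w 0.9976074980215824
[259.89975828 180.72372364] [259.79451699 173.54858057]
```

View pics/w3.png

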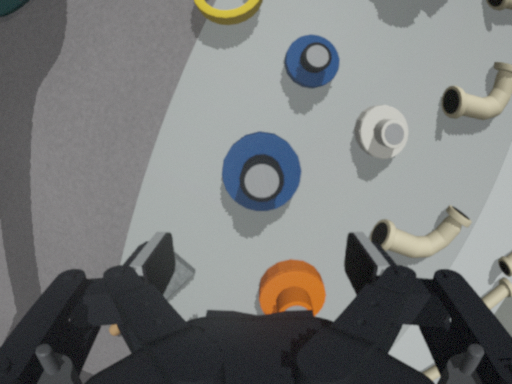

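Run:
```python
from h import *
import pickle
s2,c2=pickle.load(open('w2.pkl','rb'));s1,c1=pickle.load(open('w1.pkl','rb'))
def tri2(a,b):
    A=[];B=[]
    for o,v in(a,b):
        M=np.eye(3)-np.outer(v,v);A.append(M);B.append(M@o)
    return np.linalg.lstsq(np.vstack(A),np.hstack(B),rcond=None)[0]
print('cup',tri2(wray(c1,s1,(261.9,183.25)),wray(c2,s2,(289.75,135.4))))
s,c=pickle.load(open('w3.pkl','rb'))
im=c['color'];hsv=cv2.cvtColor(im,cv2.COLOR_RGB2HSV)
def at(p,z):
    o,v=wray(c,s,p);return o+v*(z-o[2])/v[2]
m=cv2.inRange(hsv,(100,110,30),(128,255,255));N,l,st,ce=cv2.connectedComponentsWithStats(m)
for i in range(1,N):
    if st[i,4]>300:
        cn=cv2.findContours((l==i).astype(np.uint8),cv2.RETR_EXTERNAL,cv2.CHAIN_APPROX_NONE)[0][0]
        e=cv2.fitEllipse(cv2.convexHull(cn));print(st[i],e,at(e[0],.03))
g=im[165:200,243:282].astype(int); mm=((g.min(2)>110)&(g.max(2)-g.min(2)<25)).astype(np.uint8)
N,l,st,ce=cv2.connectedComponentsWithStats(mm);i=1+np.argmax(st[1:,4]);p=ce[i]+[243,165];print('grip',st[i],p,at(p,.066))
save('w3c.png',crop(im,262,178,50,50,6))
```

```text
cup [0.53887174 0.23505768 0.14029817]
[ 286   35   53   52 1322] ((311.9765625, 60.5239372253418), (49.97275161743164, 52.621238708496094), 115.29510498046875) [ 0.50042081 -0.04158673  0.03      ]
[ 223  133   77   77 2944] ((261.0672912597656, 171.39527893066406), (76.59908294677734, 76.92764282226562), 9.472856521606445) [ 0.49947885 -0.17315356  0.03      ]
grip [  2   0  34  33 902] [261.40576497 180.65521064] [ 0.50030084 -0.17485823  0.066     ]
```

View pics/w3c.png

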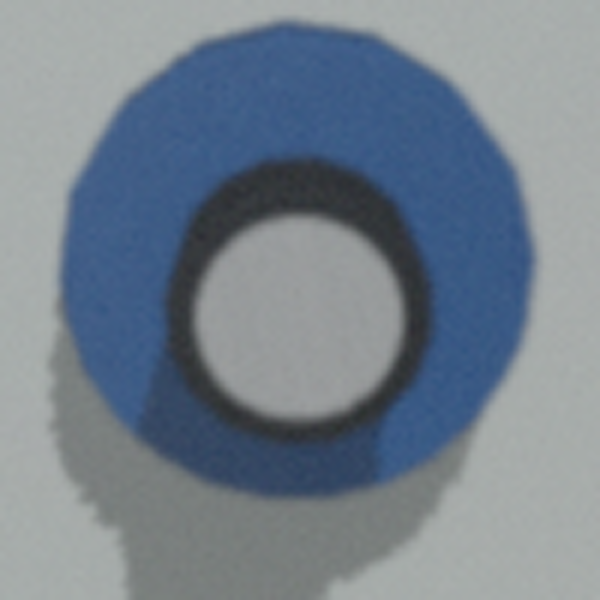

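Call:
arm_command(
  deltas=[
    [0.0022,0.03,0.0004,0],
    [0,0.03,0,0],
    [0,0.03,0,0],
    [0,0.03,0,0],
    [0,0.02,0,0],
    [0,0.012,0,0],
    [0,0.01,0,0],
    [0,0.005,0,0],
    [0,0,0,0],
  ],
)

```text
time: 5.18
tool_pos: [0.4996, -0.1757, 0.0349]
tcp_rot: [-1.547, -0.323, 0.322]
wrist_force: [-0.7, 0.1, 0.2]
width: 0.998
```

Run:
```python
from h import *
go([.500,-.1748,.035])
c=read_camera('wrist');save('w4.png',c['color'])
```

```text
pos [ 0.4996 -0.1757  0.0349] yaw x 23.56 ydir [ 2.e-04 -0.e+00 -1.e+00] t 5.175 q [-0.385  0.199  2.084  0.     0.858 -0.796]
delta tool [ 0.0007 -0.0001  0.0007] F [-0.72  0.06  0.21] M [-0.05   0.05  -0.007] w 0.9984328168090739
```

View pics/w4.png

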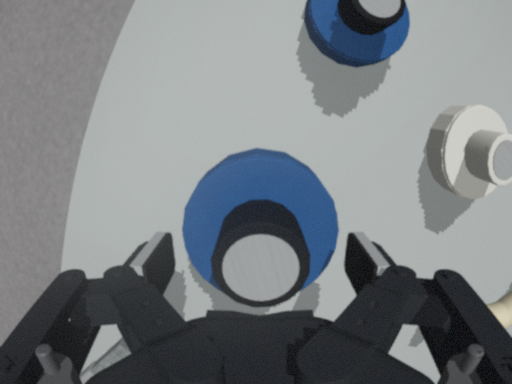

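Call:
arm_command(
  deltas=[
    [0.0005,0,0.0007,0],
    [0,0,0,0],
    [0,0,0,0],
    [0,0,0,0],
    [0,0,0,0],
    [0,0,0,0],
    [0,0,0,0],
    [0,0,0,0],
  ],
  fingers=0.0,
  newtons=35,
)

```text
time: 6.22
tool_pos: [0.5, -0.1752, 0.0354]
tcp_rot: [-1.547, -0.323, 0.322]
wrist_force: [-1.0, 0.7, 5.2]
width: 0.501
```

Run:
```python
from h import *
go([.500,-.1748,.035])
c=read_camera('wrist');save('w5.png',c['color'])
```

```text
pos [ 0.5    -0.1752  0.0354] yaw x 23.55 ydir [ 7.e-04 -4.e-04 -1.e+00] t 6.225 q [-0.384  0.198  2.084 -0.     0.859 -0.795]
delta tool [0.0002 0.0004 0.0004] F [-0.99  0.74  5.21] M [ 0.     0.239 -0.067] w 0.5009047189281065
```

View pics/w5.png

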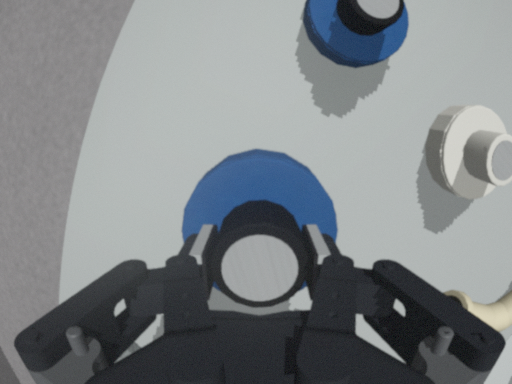

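Call:
arm_command(
  deltas=[
    [0,-0.01,0,0],
    [0,-0.03,0,0],
    [0,-0.045,0,0],
    [0,-0.05,0,0],
    [0,-0.045,0,0],
    [0,0,0,0],
    [0,0,0,0],
  ],
)

```text
time: 7.15
tool_pos: [0.4987, -0.1746, 0.2136]
tcp_rot: [-1.546, -0.321, 0.324]
wrist_force: [-0.7, 0.8, -3.2]
width: 0.504
```

Run:
```python
from h import *
import pickle
go([.5385,.235,.215])
s=sensors.read_state();c=read_camera('wrist');pickle.dump((s,c),open('w6.pkl','wb'));save('w6.png',c['color'])
R=Ro.from_rotvec(s['tcp_rot']).as_matrix();t=np.array(s['tool_pos'])
# expected lid-bottom z
zb=t[2]-.0354
im=c['color'];hsv=cv2.cvtColor(im,cv2.COLOR_RGB2HSV)
m=cv2.inRange(hsv,(100,110,30),(128,255,255));N,l,st,ce=cv2.connectedComponentsWithStats(m)
for i in range(1,N):
    if st[i,4]>300: print(st[i],ce[i])
for a,z in((0.043,.032),(0.022,.066)):
    print([np.round(wproj(c,s,[t[0]+a*np.cos(x),t[1]+a*np.sin(x),zb+z]),1).tolist() for x in np.arange(0,6.28,np.pi/4)+np.radians(23.5)])
```

```text
pos [ 0.4987 -0.1746  0.2136] yaw x 23.55 ydir [-1.8e-03  8.0e-04 -1.0e+00] t 7.15 q [-3.840e-01 -1.000e-03  1.935e+00  0.000e+00  1.209e+00 -7.950e-01]
delta tool [ 0.2001 -0.0012  0.3595] F [-0.7   0.82 -3.16] M [ 0.026 -0.062 -0.003] w 0.5036071845017129
[ 284   39   51   49 1202] [307.76622296  64.32529118]
[ 183  150  154   92 7697] [259.46823438 191.70728855]
[[337.1, 236.0], [318.1, 181.9], [258.8, 157.1], [199.4, 181.8], [180.4, 235.8], [206.6, 283.5], [258.7, 301.8], [310.8, 283.6]]
[[309.1, 268.0], [296.2, 235.7], [258.5, 221.3], [220.9, 235.6], [208.0, 267.8], [224.5, 297.1], [258.5, 308.6], [292.6, 297.3]]
```

View pics/w6.png

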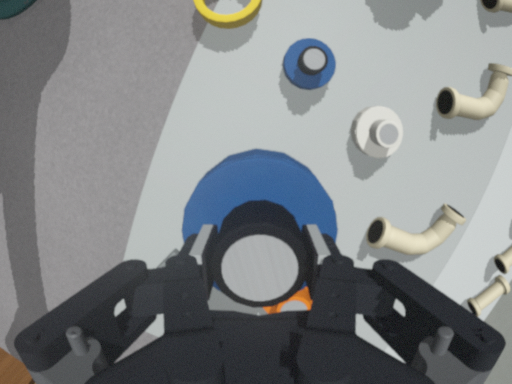

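Call:
arm_command(
  deltas=[
    [0.0125,0,0.0225,0],
    [0.025,0,0.045,0],
    [0.025,0,0.045,0],
    [0.025,0,0.045,0],
    [0.025,0,0.045,0],
    [0.025,0,0.045,0],
    [0.025,0,0.045,0],
    [0.025,0,0.045,0],
    [0.0125,0,0.022,0],
    [0,0,0,0],
    [0,0,0,0],
  ],
)

```text
time: 8.57
tool_pos: [0.5382, 0.2335, 0.2127]
tcp_rot: [-1.548, -0.32, 0.326]
wrist_force: [-1.6, 0.4, -2.4]
width: 0.503
```

Run:
```python
from h import *
import pickle
go([.5382,.235,.185])
d={n:read_camera(n) for n in('top','scene')}
save('c7.png',np.hstack([crop(d['top']['color'],166,200,32,32,10),crop(d['scene']['color'],304,118,32,32,10)])[:, :][::1]) if 0 else save('c7.png',cv2.resize(np.hstack([crop(d['top']['color'],166,200,40,40,10),crop(d['scene']['color'],304,118,40,40,10)]),(800,400),interpolation=cv2.INTER_AREA))
```

```text
pos [0.5382 0.2335 0.2127] yaw x 23.56 ydir [-0.0035 -0.002  -1.    ] t 8.575 q [ 3.670e-01  1.130e-01  1.816e+00 -1.000e-03  1.216e+00 -4.400e-02]
delta tool [0.0007 0.0277 0.0013] F [-1.65  0.42 -2.43] M [-0.075  0.008 -0.001] w 0.5033928433125329
```

View pics/c7.png

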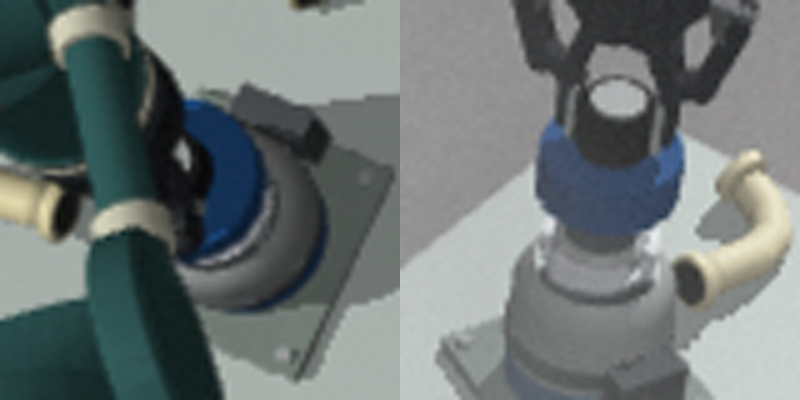

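Call:
arm_command(
  deltas=[
    [0.0004,0.01,0.0012,0],
    [0,0.01,0,0],
    [0,0.008,0,0],
    [0,0.003,0,0],
    [0,0,0,0],
    [0,0,0,0],
  ],
)

```text
time: 9.43
tool_pos: [0.5395, 0.2359, 0.1842]
tcp_rot: [-1.547, -0.323, 0.322]
wrist_force: [-0.7, -1.1, -3.4]
width: 0.509
```

```bash
python3 -c "
from h import *
go([.5382,.235,.172])"
```

```text
pos [0.5395 0.2359 0.1842] yaw x 23.55 ydir [ 6.e-04  2.e-04 -1.e+00] t 9.425 q [ 0.37   0.136  1.845 -0.     1.16  -0.041]
delta tool [-0.0016  0.0122 -0.0003] F [-0.67 -1.05 -3.37] M [-0.02  -0.008  0.04 ] w 0.5088581063841259
```

Call:
arm_command(
  deltas=[
    [0,0.002,0,0],
    [0,0.002,0,0],
    [0,0.002,0,0],
    [0,0,0,0],
  ],
)

```text
time: 9.93
tool_pos: [0.539, 0.2357, 0.1774]
tcp_rot: [-1.547, -0.322, 0.323]
wrist_force: [-0.2, 0.3, -2.5]
width: 0.504
```

```bash
python3 -c "
from h import *
go([.5382,.235,.172])"
```

```text
pos [0.539  0.2357 0.1774] yaw x 23.55 ydir [-6.e-04 -2.e-04 -1.e+00] t 9.925 q [ 0.37   0.141  1.852 -0.     1.149 -0.041]
delta tool [-0.001   0.0054 -0.0003] F [-0.2   0.32 -2.47] M [0.016 0.057 0.017] w 0.5035288705131178
```

Call:
arm_command(
  deltas=[
    [-0.0008,0.0015,-0.0003,0],
    [0,0.0015,0,0],
    [0,0.0015,0,0],
    [0,0.001,0,0],
    [0,0,0,0],
  ],
)

```text
time: 10.55
tool_pos: [0.5386, 0.2351, 0.1721]
tcp_rot: [-1.547, -0.322, 0.323]
wrist_force: [0.2, -0.0, -2.5]
width: 0.5
```

```bash
python3 -c "
from h import *
go([.5382,.235,.169])"
```

```text
pos [0.5386 0.2351 0.1721] yaw x 23.55 ydir [-2.e-04 -1.e-04 -1.e+00] t 10.55 q [ 0.369  0.145  1.859 -0.     1.138 -0.042]
delta tool [-0.0004  0.0031  0.    ] F [ 0.19 -0.01 -2.5 ] M [-0.022  0.05  -0.004] w 0.5002834981316006
```

Call:
arm_command(
  deltas=[
    [0,0.001,0,0],
    [0,0.001,0,0],
    [0,0,0,0],
  ],
)

```text
time: 10.92
tool_pos: [0.5388, 0.2353, 0.1711]
tcp_rot: [-1.547, -0.323, 0.322]
wrist_force: [-1.9, -0.4, 3.2]
width: 0.507
```

```bash
python3 -c "
from h import *
go([.5382,.235,.169])"
```

```text
pos [0.5388 0.2353 0.1711] yaw x 23.55 ydir [ 5.e-04  2.e-04 -1.e+00] t 10.925 q [ 0.369  0.145  1.86   0.     1.136 -0.042]
delta tool [-0.0006  0.0021 -0.    ] F [-1.89 -0.44  3.2 ] M [-0.136  0.356 -0.013] w 0.5072015742284657
```

Call:
arm_command(
  deltas=[
    [0,0.001,0,0],
    [0,0,0,-0.04],
    [0,0,0,-0.04],
    [0,0,0,-0.04],
    [0,0,0,-0.04],
    [0,0,0,0],
  ],
)

```text
time: 11.68
tool_pos: [0.5402, 0.2358, 0.1711]
tcp_rot: [-1.524, -0.451, 0.444]
wrist_force: [-0.2, 0.6, 6.1]
width: 0.501
```

```bash
python3 -c "
from h import *
go([.5382,.235,.169])"
```

```text
pos [0.5402 0.2358 0.1711] yaw x 32.73 ydir [ 0.0039  0.0016 -1.    ] t 11.675 q [ 0.369  0.146  1.859  0.     1.132 -0.202]
delta tool [-0.0021  0.0021  0.0004] F [-0.15  0.57  6.08] M [0.198 0.088 0.18 ] w 0.5014827834777275
```

Call:
arm_command(
  deltas=[
    [0,0,0,-0.04],
    [0,0,0,-0.04],
    [0,0,0,-0.04],
    [0,0,0,-0.04],
    [0,0,0,-0.04],
    [0,0,0,0],
  ],
)

```text
time: 12.42
tool_pos: [0.5386, 0.2351, 0.1688]
tcp_rot: [-1.486, -0.602, 0.602]
wrist_force: [-0.1, -0.3, -2.3]
width: 0.505
```

```bash
python3 -c "
from h import *
go([.5382,.235,.169])
c=read_camera('scene');save('s8.png',crop(c['color'],304,118,40,40,10))"
```

```text
pos [0.5386 0.2351 0.1688] yaw x 44.14 ydir [-2.e-04 -2.e-04 -1.e+00] t 12.425 q [ 0.369  0.147  1.862 -0.     1.132 -0.401]
delta tool [-0.0003 -0.0002  0.0002] F [-0.14 -0.3  -2.32] M [ 0.028  0.018 -0.016] w 0.5045380389235516
```

View pics/s8.png

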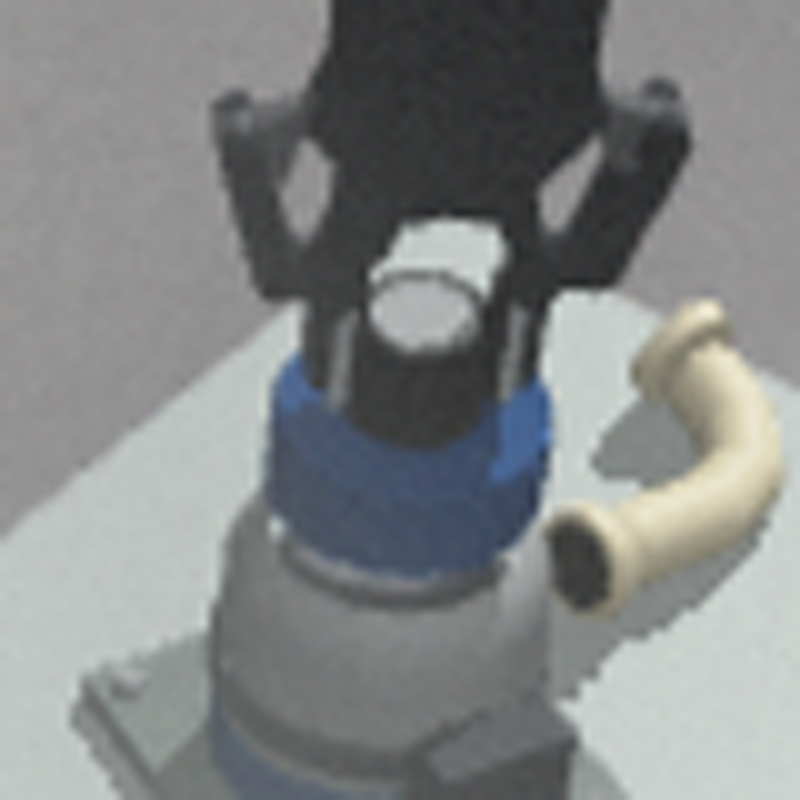

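Call:
arm_command(
  deltas=[
    [0,0.001,0,0],
    [0,0.001,0,0],
    [0,0,0,0],
  ],
)

```text
time: 12.85
tool_pos: [0.5387, 0.2351, 0.1686]
tcp_rot: [-1.486, -0.603, 0.602]
wrist_force: [-3.7, -1.3, 6.5]
width: 0.504
```

```bash
python3 -c "
from h import *
go([.5384,.235,.167])"
```

```text
pos [0.5387 0.2351 0.1686] yaw x 44.15 ydir [ 4.e-04 -0.e+00 -1.e+00] t 12.85 q [ 0.369  0.147  1.862 -0.     1.131 -0.401]
delta tool [-0.0003  0.0016  0.0001] F [-3.69 -1.3   6.46] M [-0.315  0.637 -0.029] w 0.5040001597134616
```

Call:
arm_command(
  deltas=[
    [0,0,0,-0.05],
    [0,0,0,-0.05],
    [0,0,0,-0.05],
    [0,0,0,-0.05],
    [0,0,0,0],
  ],
)

```text
time: 13.48
tool_pos: [0.5393, 0.2356, 0.1686]
tcp_rot: [-1.435, -0.758, 0.755]
wrist_force: [-0.7, 0.1, 5.2]
width: 0.502
```

```bash
python3 -c "
from h import *
go([.5384,.235,.167])"
```

```text
pos [0.5393 0.2356 0.1686] yaw x 55.61 ydir [ 0.0018  0.001  -1.    ] t 13.475 q [ 0.369  0.148  1.862  0.     1.13  -0.601]
delta tool [-0.001   0.0016  0.0004] F [-0.72  0.08  5.16] M [-0.061  0.248  0.117] w 0.5015393551060116
```

Call:
arm_command(
  deltas=[
    [0,0,0,-0.05],
    [0,0,0,-0.05],
    [0,0,0,-0.05],
    [0,0,0,-0.05],
    [0,0,0,0],
  ],
)

```text
time: 14.1
tool_pos: [0.5393, 0.2356, 0.1686]
tcp_rot: [-1.373, -0.911, 0.908]
wrist_force: [-1.1, 0.1, 5.2]
width: 0.506
```

```bash
python3 -c "
from h import *
go([.5384,.235,.167])"
```

```text
pos [0.5393 0.2356 0.1686] yaw x 67.07 ydir [ 1.8e-03  9.0e-04 -1.0e+00] t 14.1 q [ 0.369  0.148  1.862  0.     1.13  -0.801]
delta tool [-0.0009  0.0016  0.0006] F [-1.06  0.11  5.19] M [-0.057  0.22   0.112] w 0.5062407377455975
```

Call:
arm_command(
  deltas=[
    [0,0,0,-0.05],
    [0,0,0,-0.05],
    [0,0,0,-0.05],
    [0,0,0,-0.05],
    [0,0,0,0],
  ],
)

```text
time: 14.72
tool_pos: [0.5394, 0.2356, 0.1686]
tcp_rot: [-1.298, -1.062, 1.059]
wrist_force: [-0.8, -0.1, 5.2]
width: 0.503
```

```bash
python3 -c "
from h import *
go([.5384,.235,.167])"
```

```text
pos [0.5394 0.2356 0.1686] yaw x 78.53 ydir [ 2.e-03  9.e-04 -1.e+00] t 14.725 q [ 0.369  0.148  1.862  0.     1.13  -1.001]
delta tool [-0.0007  0.0016  0.0008] F [-0.83 -0.07  5.21] M [-0.061  0.255  0.101] w 0.5031273155525287
```

Call:
arm_command(
  deltas=[
    [0,0,0,-0.05],
    [0,0,0,-0.05],
    [0,0,0,-0.05],
    [0,0,0,0],
  ],
)

```text
time: 15.22
tool_pos: [0.5395, 0.2356, 0.1686]
tcp_rot: [-1.233, -1.174, 1.17]
wrist_force: [-1.4, 0.5, 5.8]
width: 0.502
```

```bash
python3 -c "
from h import *
go([.5384,.235,.167])"
```

```text
pos [0.5395 0.2356 0.1686] yaw x 87.12 ydir [ 0.0023  0.001  -1.    ] t 15.225 q [ 0.369  0.148  1.862  0.     1.129 -1.151]
delta tool [-0.0007  0.0016  0.0011] F [-1.44  0.48  5.77] M [0.018 0.205 0.077] w 0.5024026596691926
```

Call:
arm_command(
  deltas=[
    [0,0,0,-0.05],
    [0,0,0,-0.05],
    [0,0,0,-0.05],
    [0,0,0,0],
  ],
)

```text
time: 15.72
tool_pos: [0.5396, 0.2357, 0.1686]
tcp_rot: [-1.162, -1.284, 1.28]
wrist_force: [0.3, 1.0, 6.0]
width: 0.506
```

```bash
python3 -c "
from h import *
go([.5384,.235,.167])"
```

```text
pos [0.5396 0.2357 0.1686] yaw x 95.69 ydir [ 0.0024  0.0011 -1.    ] t 15.725 q [ 0.369  0.148  1.862  0.     1.129 -1.301]
delta tool [-0.0005  0.0016  0.0012] F [0.26 0.97 6.03] M [0.049 0.105 0.098] w 0.5055734103090657
```

Call:
arm_command(
  deltas=[
    [0,0,0,-0.05],
    [0,0,0,-0.05],
    [0,0,0,-0.05],
    [0,0,0,0],
  ],
)

```text
time: 16.23
tool_pos: [0.5396, 0.2356, 0.1686]
tcp_rot: [-1.082, -1.393, 1.389]
wrist_force: [0.0, 0.0, 5.9]
width: 0.508
```

```bash
python3 -c "
from h import *
go([.5384,.235,.167])"
```

```text
pos [0.5396 0.2356 0.1686] yaw x 104.29 ydir [ 2.4e-03  9.0e-04 -1.0e+00] t 16.225 q [ 0.369  0.148  1.862  0.     1.129 -1.451]
delta tool [-0.0003  0.0016  0.0013] F [0.04 0.04 5.88] M [0.023 0.156 0.137] w 0.5082018091674184
```

Call:
arm_command(
  deltas=[
    [0,0,0,-0.05],
    [0,0,0,-0.05],
    [0,0,0,-0.05],
    [0,0,0,0],
  ],
)

```text
time: 16.73
tool_pos: [0.5396, 0.2357, 0.1686]
tcp_rot: [-0.995, -1.499, 1.495]
wrist_force: [0.6, 1.5, 6.3]
width: 0.503
```

```bash
python3 -c "
from h import *
go([.5384,.235,.167])"
```

```text
pos [0.5396 0.2357 0.1686] yaw x 112.88 ydir [ 0.0024  0.0011 -1.    ] t 16.725 q [ 0.369  0.148  1.862  0.     1.129 -1.601]
delta tool [-0.0002  0.0016  0.0013] F [0.57 1.5  6.3 ] M [0.022 0.129 0.097] w 0.5030539410106771
```

Call:
arm_command(
  deltas=[
    [0,0,0,-0.05],
    [0,0,0,-0.05],
    [0,0,0,0],
  ],
)

```text
time: 17.1
tool_pos: [0.5395, 0.2358, 0.1685]
tcp_rot: [-0.932, -1.569, 1.564]
wrist_force: [-0.4, 1.0, 5.9]
width: 0.507
```

```bash
python3 -c "
from h import *
go([.5384,.235,.167])"
```

```text
pos [0.5395 0.2358 0.1685] yaw x 118.57 ydir [ 0.0023  0.0015 -1.    ] t 17.1 q [ 3.690e-01  1.480e-01  1.862e+00  1.000e-03  1.129e+00 -1.700e+00]
delta tool [-0.0002  0.0015  0.0014] F [-0.42  1.05  5.91] M [0.264 0.161 0.055] w 0.5071415772718377
```

Call:
arm_command(
  deltas=[
    [0,0,0,-0.05],
    [0,0,0,-0.05],
    [0,0,0,0],
  ],
)

```text
time: 17.48
tool_pos: [0.5379, 0.2348, 0.1661]
tcp_rot: [-0.863, -1.633, 1.636]
wrist_force: [-0.4, 0.4, -2.1]
width: 0.507
```

```bash
python3 -c "
from h import *
go([.5384,.235,.167])"
```

```text
pos [0.5379 0.2348 0.1661] yaw x 124.29 ydir [-1.7e-03 -9.0e-04 -1.0e+00] t 17.475 q [ 0.369  0.149  1.865 -0.     1.129 -1.8  ]
delta tool [-0.0001 -0.0009 -0.0005] F [-0.37  0.37 -2.15] M [-0.019 -0.002  0.05 ] w 0.5067903859413987
```

Call:
arm_command(
  deltas=[
    [0,0,0,-0.05],
    [0,0,0,-0.05],
    [0,0,0,0],
  ],
)

```text
time: 17.85
tool_pos: [0.5379, 0.2348, 0.1662]
tcp_rot: [-0.792, -1.7, 1.703]
wrist_force: [0.0, -0.4, -2.9]
width: 0.504
```

```bash
python3 -c "
from h import *
go([.5384,.235,.167])"
```

```text
pos [0.5379 0.2348 0.1662] yaw x 130.0 ydir [-1.7e-03 -8.0e-04 -1.0e+00] t 17.85 q [ 0.369  0.149  1.865 -0.     1.129 -1.9  ]
delta tool [-0.0002 -0.0008 -0.0005] F [ 0.04 -0.41 -2.92] M [-0.001  0.006  0.026] w 0.5037298742938602
```

Call:
arm_command(
  deltas=[
    [0,0.0015,0,0],
    [0,0.0015,0,0],
    [0,0.001,0,0],
    [0,0,0,0],
  ],
)

```text
time: 18.35
tool_pos: [0.5385, 0.2351, 0.1631]
tcp_rot: [-0.792, -1.703, 1.703]
wrist_force: [0.4, -1.0, -2.2]
width: 0.507
```

```bash
python3 -c "
from h import *
go([.5384,.235,.1625])"
```

```text
pos [0.5385 0.2351 0.1631] yaw x 130.1 ydir [-3.e-04 -1.e-04 -1.e+00] t 18.35 q [ 0.369  0.152  1.868 -0.     1.122 -1.901]
delta tool [-0.      0.0006  0.0001] F [ 0.38 -1.01 -2.23] M [-0.013  0.012 -0.02 ] w 0.5066999931440486
```

Call:
arm_command(
  deltas=[
    [0,0.001,0,0],
    [0,0.001,0,0],
    [0,0,0,0],
  ],
)

```text
time: 18.73
tool_pos: [0.5388, 0.2353, 0.1624]
tcp_rot: [-0.793, -1.704, 1.703]
wrist_force: [-2.3, -0.7, 4.6]
width: 0.504
```

```bash
python3 -c "
from h import *
go([.5384,.235,.1625])"
```

```text
pos [0.5388 0.2353 0.1624] yaw x 130.12 ydir [ 7.e-04  3.e-04 -1.e+00] t 18.725 q [ 0.369  0.153  1.868 -0.     1.12  -1.902]
delta tool [ 0.0001 -0.0001  0.0005] F [-2.33 -0.73  4.63] M [-0.247  0.384 -0.035] w 0.5038837985633164
```

Call:
arm_command(
  deltas=[
    [0,0.0002,0,0.06],
    [0,0.0003,0,0.06],
    [0,0.0003,0,0.06],
    [0,0.0003,0,0.06],
    [0,0.0003,0,0.06],
    [0,0,0,0],
  ],
)

```text
time: 19.48
tool_pos: [0.5399, 0.2355, 0.161]
tcp_rot: [-0.994, -1.501, 1.496]
wrist_force: [1.3, -0.9, 3.8]
width: 0.502
```

```bash
python3 -c "
from h import *
go([.5384,.235,.154])"
```

```text
pos [0.5399 0.2355 0.161 ] yaw x 112.96 ydir [ 3.e-03  9.e-04 -1.e+00] t 19.475 q [ 0.369  0.155  1.869 -0.     1.115 -1.602]
delta tool [0.0002 0.007  0.0016] F [ 1.34 -0.94  3.83] M [-0.135 -0.238 -0.102] w 0.5016430095249114
```

Call:
arm_command(
  deltas=[
    [0,0.0003,0,0.06],
    [0,0.0003,0,0.06],
    [0,0.0003,0,0.06],
    [0,0.0003,0,0.06],
    [0,0.0003,0,0.06],
    [0,0.0003,0,0.06],
    [0,0,0,0],
  ],
)

```text
time: 20.35
tool_pos: [0.5397, 0.2355, 0.1592]
tcp_rot: [-1.191, -1.242, 1.238]
wrist_force: [1.3, 0.0, 5.0]
width: 0.507
```

```bash
python3 -c "
from h import *
go([.5384,.235,.154])"
```

```text
pos [0.5397 0.2355 0.1592] yaw x 92.38 ydir [ 2.6e-03  8.0e-04 -1.0e+00] t 20.35 q [ 0.369  0.156  1.871 -0.     1.112 -1.243]
delta tool [-0.0004  0.0052  0.0013] F [1.32 0.04 5.  ] M [-0.171 -0.26  -0.103] w 0.5066641324902215
```

Call:
arm_command(
  deltas=[
    [0,0.0003,0,0.06],
    [0,0.0003,0,0.06],
    [0,0.0003,0,0.06],
    [0,0.0003,0,0.06],
    [0,0.0003,0,0.06],
    [0,0,0,0],
  ],
)

```text
time: 21.1
tool_pos: [0.5397, 0.2355, 0.1576]
tcp_rot: [-1.321, -1.019, 1.015]
wrist_force: [1.7, -0.9, 6.1]
width: 0.507
```

```bash
python3 -c "
from h import *
go([.5384,.235,.154])"
```

```text
pos [0.5397 0.2355 0.1576] yaw x 75.19 ydir [ 2.6e-03  8.0e-04 -1.0e+00] t 21.1 q [ 0.369  0.158  1.872 -0.     1.109 -0.943]
delta tool [-0.0008  0.0036  0.0012] F [ 1.7  -0.9   6.08] M [-0.168 -0.214 -0.086] w 0.5070784212425967
```

Call:
arm_command(
  deltas=[
    [0,0.0003,0,0.06],
    [0,0.0003,0,0.06],
    [0,0.0003,0,0.06],
    [0,0.0003,0,0.06],
    [0,0.0002,0,0.06],
    [0,0,0,0],
  ],
)

```text
time: 21.85
tool_pos: [0.5396, 0.2354, 0.1561]
tcp_rot: [-1.423, -0.791, 0.787]
wrist_force: [1.7, -0.7, 5.4]
width: 0.499
```

```bash
python3 -c "
from h import *
go([.5384,.235,.154])"
```

```text
pos [0.5396 0.2354 0.1561] yaw x 58.03 ydir [ 2.2e-03  6.0e-04 -1.0e+00] t 21.85 q [ 0.369  0.159  1.874 -0.     1.107 -0.644]
delta tool [-0.0009  0.0021  0.0008] F [ 1.72 -0.68  5.36] M [-0.253 -0.196 -0.105] w 0.4987269060020798
```

Call:
arm_command(
  deltas=[
    [0,0.0003,0,0.05],
    [0,0.0002,0,0.05],
    [0,0.0003,0,0.05],
    [0,0,0,0],
  ],
)

```text
time: 22.35
tool_pos: [0.5395, 0.2353, 0.1553]
tcp_rot: [-1.464, -0.676, 0.672]
wrist_force: [1.5, -0.4, 6.2]
width: 0.506
```

```bash
python3 -c "
from h import *
go([.5384,.235,.154])"
```

```text
pos [0.5395 0.2353 0.1553] yaw x 49.45 ydir [ 2.1e-03  4.0e-04 -1.0e+00] t 22.35 q [ 0.369  0.16   1.874 -0.     1.105 -0.494]
delta tool [-0.001   0.0013  0.0007] F [ 1.48 -0.43  6.17] M [-0.25  -0.147 -0.089] w 0.5057775321222246
```

Call:
arm_command(
  deltas=[
    [0,0.0002,0,0.03],
    [0,0.0002,0,0.03],
    [0,0.0001,0,0.03],
    [0,0,0,0],
  ],
)

```text
time: 22.85
tool_pos: [0.5396, 0.2353, 0.1549]
tcp_rot: [-1.485, -0.606, 0.603]
wrist_force: [1.6, 0.4, 5.1]
width: 0.506
```

```bash
python3 -c "
from h import *
go([.5384,.235,.154])"
```

```text
pos [0.5396 0.2353 0.1549] yaw x 44.31 ydir [ 2.3e-03  4.0e-04 -1.0e+00] t 22.85 q [ 0.369  0.16   1.875 -0.     1.104 -0.404]
delta tool [-0.0011  0.0009  0.0007] F [1.58 0.36 5.1 ] M [-0.273 -0.178 -0.028] w 0.5058152781995371
```

Call:
arm_command(
  deltas=[
    [0,0.0002,0,0.03],
    [0,0.0001,0,0.03],
    [0,0,0,0],
  ],
)

```text
time: 23.22
tool_pos: [0.5396, 0.2352, 0.1546]
tcp_rot: [-1.498, -0.56, 0.556]
wrist_force: [1.6, -1.2, 5.6]
width: 0.504
```

```bash
python3 -c "
from h import *
go([.5384,.235,.154])"
```

```text
pos [0.5396 0.2352 0.1546] yaw x 40.87 ydir [ 2.3e-03  3.0e-04 -1.0e+00] t 23.225 q [ 3.690e-01  1.600e-01  1.875e+00 -1.000e-03  1.104e+00 -3.440e-01]
delta tool [-0.0011  0.0006  0.0006] F [ 1.59 -1.24  5.57] M [-0.29  -0.278 -0.019] w 0.5044856566030312
```

Call:
arm_command(
  deltas=[
    [0,0.0002,0,0.03],
    [0,0.0001,0,0.03],
    [0,0,0,0],
  ],
)

```text
time: 23.6
tool_pos: [0.5394, 0.2349, 0.1543]
tcp_rot: [-1.511, -0.513, 0.51]
wrist_force: [1.8, -2.7, 7.0]
width: 0.501
```

```bash
python3 -c "
from h import *
go([.5384,.235,.154])"
```

```text
pos [0.5394 0.2349 0.1543] yaw x 37.44 ydir [ 1.6e-03 -4.0e-04 -1.0e+00] t 23.6 q [ 3.690e-01  1.610e-01  1.875e+00 -1.000e-03  1.104e+00 -2.840e-01]
delta tool [-0.0007  0.0003  0.0007] F [ 1.82 -2.68  6.98] M [-0.5    0.008  0.059] w 0.5006615478610731
```

Call:
arm_command(
  deltas=[
    [0,0.0001,0,0.03],
    [0,0,0,0],
  ],
)

```text
time: 23.85
tool_pos: [0.5391, 0.2347, 0.1542]
tcp_rot: [-1.516, -0.49, 0.489]
wrist_force: [0.2, -2.2, 7.3]
width: 0.502
```

```bash
python3 -c "
from h import *
go([.5384,.235,.154])"
```

```text
pos [0.5391 0.2347 0.1542] yaw x 35.8 ydir [ 0.0011 -0.001  -1.    ] t 23.85 q [ 3.690e-01  1.610e-01  1.876e+00 -1.000e-03  1.105e+00 -2.550e-01]
delta tool [-0.0004  0.0002  0.0006] F [ 0.22 -2.18  7.33] M [-0.504  0.148  0.507] w 0.5020917043168244
```

Call:
arm_command(
  deltas=[
    [0,0,0,0.008],
    [0,0,0,0],
  ],
)

```text
time: 24.1
tool_pos: [0.539, 0.2347, 0.1542]
tcp_rot: [-1.518, -0.484, 0.483]
wrist_force: [-0.9, -1.7, 7.6]
width: 0.501
```

```bash
python3 -c "
from h import *
go([.5384,.235,.154])
c=read_camera('scene');save('s9.png',crop(c['color'],304,118,40,40,10))"
```

```text
pos [0.539  0.2347 0.1542] yaw x 35.39 ydir [ 0.001  -0.0012 -1.    ] t 24.1 q [ 0.369  0.16   1.876 -0.002  1.105 -0.248]
delta tool [-0.0003  0.0002  0.0006] F [-0.85 -1.72  7.58] M [-0.476  0.138  0.739] w 0.5008824202876084
```

View pics/s9.png

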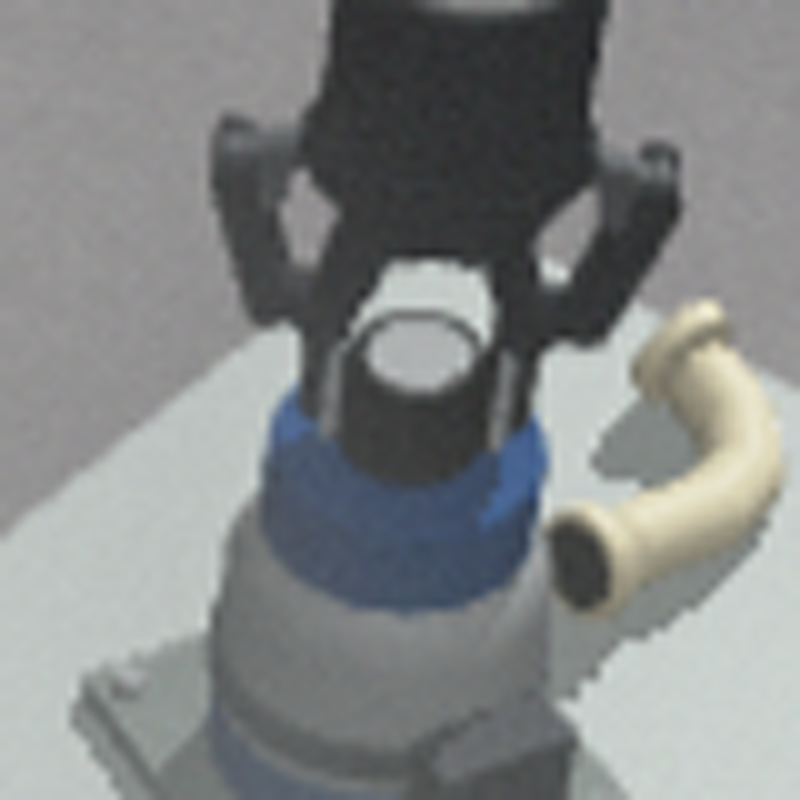

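Call:
arm_command(
  deltas=[
    [0,-0.0007,0,-0.018],
    [0,-0.0003,0,0],
    [0,0,0,0],
  ],
)

```text
time: 24.52
tool_pos: [0.5386, 0.2349, 0.1542]
tcp_rot: [-1.514, -0.494, 0.495]
wrist_force: [1.1, -1.9, 4.8]
width: 0.505
```

Call:
arm_command(
  deltas=[
    [0,0,0,0],
    [0,0,0,0],
    [0,0,0,0],
    [0,0,0,0],
    [0,0,0,0],
    [0,0,0,0],
  ],
  fingers=0.085,
)

```text
time: 25.28
tool_pos: [0.5386, 0.2352, 0.1542]
tcp_rot: [-1.514, -0.494, 0.494]
wrist_force: [0.4, 0.6, 0.1]
width: 0.996
```

```bash
python3 -c "
from h import *
go([.5384,.235,.154])"
```

```text
pos [0.5386 0.2352 0.1542] yaw x 36.15 ydir [ 0.e+00  1.e-04 -1.e+00] t 25.275 q [ 0.369  0.16   1.876  0.     1.105 -0.262]
delta tool [-0.0003  0.0002 -0.    ] F [0.42 0.63 0.11] M [-0.013  0.052 -0.031] w 0.9961449161279262
```

Call:
arm_command(
  deltas=[
    [0,-0.01,0,0],
    [0,-0.03,0,0],
    [0,-0.04,0,0],
    [0,-0.04,0,0],
    [0,-0.03,0,0],
    [0,0,0,0],
    [0,0,0,0],
  ],
)

```text
time: 26.15
tool_pos: [0.5383, 0.235, 0.3037]
tcp_rot: [-1.514, -0.494, 0.495]
wrist_force: [-0.4, -0.8, 0.2]
width: 0.996
```

Run:
```python
from h import *
import pickle
go([.5384,.235,.154])
s=sensors.read_state();d={n:read_camera(n) for n in('wrist','scene','top')};pickle.dump((s,d),open('v9.pkl','wb'))
save('w10.png',d['wrist']['color']);save('s10.png',d['scene']['color']);save('t10.png',d['top']['color'])
save('s10c.png',crop(d['scene']['color'],304,125,40,40,10))
for z in (.185,.188,.191): print(z,proj(d['scene'],[.5384,.235,z]))
```

```text
pos [0.5383 0.235  0.3037] yaw x 36.15 ydir [-5.e-04 -2.e-04 -1.e+00] t 26.15 q [ 0.369  0.062  1.704 -0.     1.376 -0.262]
delta tool [ 2.000e-04  1.497e-01 -1.000e-04] F [-0.37 -0.79  0.17] M [ 0.02   0.036 -0.003] w 0.9959999701837449
0.185 [305.0802224  112.88057229]
0.188 [305.18744996 112.10913782]
0.191 [305.29513974 111.33437803]
```

View pics/s10.png

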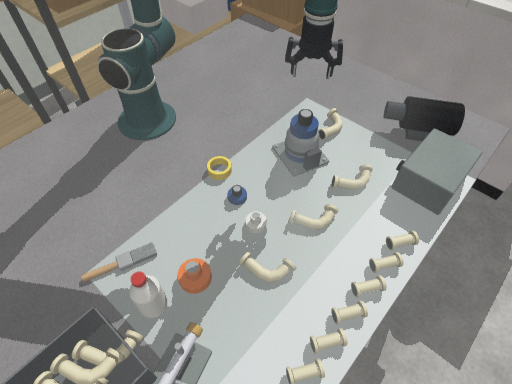

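View pics/s10c.png

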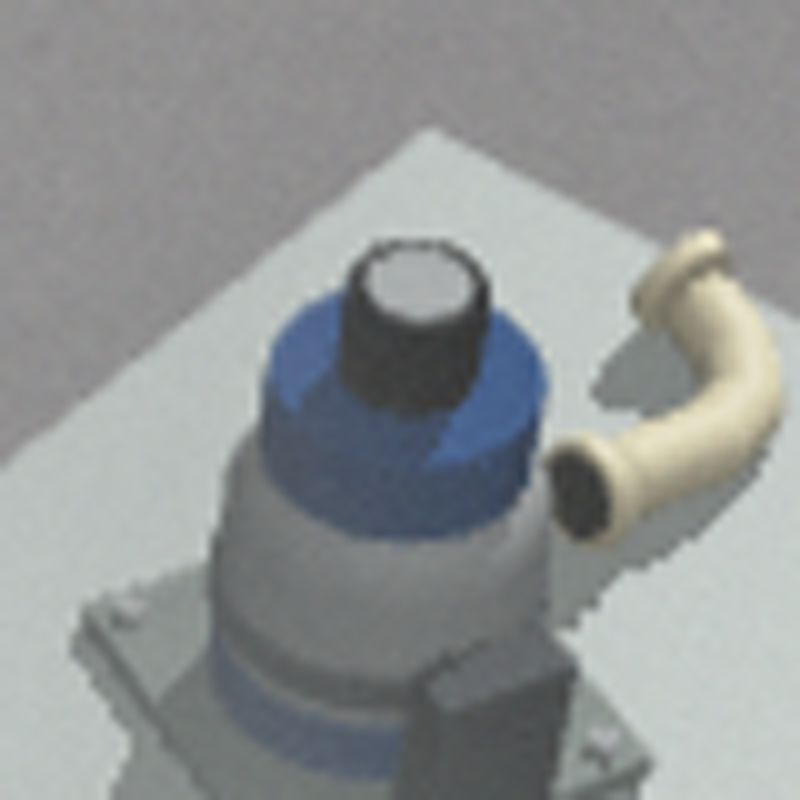

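View pics/w10.png

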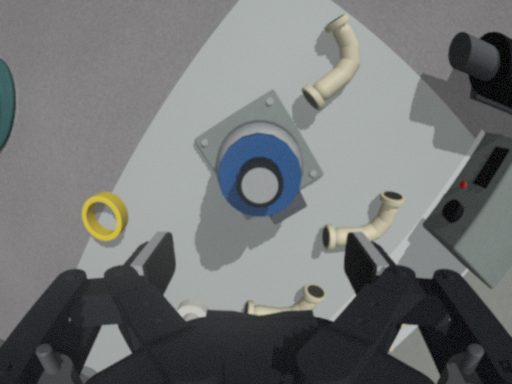

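Run:
```python
from h import *
import pickle
a=pickle.load(open('v0.pkl','rb'))[1];b=pickle.load(open('v9.pkl','rb'))[1]
for n,ps in(('scene',[(219,168),(135,262),(148,297),(331,126),(353,180),(315,218),(267,268)]),):
    for u,v in ps:
        A=a[n]['color'][v-22:v+22,u-22:u+22];B=b[n]['color'][v-22:v+22,u-22:u+22]
        print((u,v),cv2.phaseCorrelate(np.float64(cv2.cvtColor(A,cv2.COLOR_RGB2GRAY)),np.float64(cv2.cvtColor(B,cv2.COLOR_RGB2GRAY))))
job.finish_job()
```

```text
(219, 168) ((0.463515850765738, 0.13775430538519018), 0.6999248676421137)
(135, 262) ((0.5776030116953095, 0.3767451345543762), 0.63856812212011)
(148, 297) ((0.9611995969146037, 0.24555563847526685), 0.5385035972237087)
(331, 126) ((0.7404526558752984, 0.5375536945349779), 0.8812836981020667)
(353, 180) ((0.4882758167612238, 0.5070678034550724), 0.9973065970367737)
(315, 218) ((0.47093773545473994, 0.5024662257955654), 1.011521201126219)
(267, 268) ((0.5207395643829571, 0.4909112287170707), 0.792987459513969)
the job is handed in; nothing more can be done
```

The lid is screwed fully home on the cup and released, and I handed the job in at about 26 s of robot time.

- **What I did:** I gripped the large blue lid by its knob and set it on the neck, where it landed on the ribs. Turning counterclockwise, it fell to the flanges within 9–21°. After about 100° in all it dropped into the gaps, 6.2 mm lower. I then screwed it about 95° clockwise to a firm stop, eased the load and let go.
- **Height at home:** The stop came 14.4 mm below the resting position on the flanges, against 14.5 mm expected. After release, the camera puts the top of the grip at about 185.5 mm, against 185 mm expected.
- **Cup:** The peak torque I read was about 0.74 N m, below the 1.2 N m slip limit. I did not measure the cup's rotation itself. The torque was still rising at the stop, which suggests it did not slip.
- **Other objects:** An image comparison of the tape, brush, bottle and four elbows shows shifts of mostly about 0.5 pixel. That is probably an artefact of the method, because it gives about the same shift everywhere. The bottle reads 0.96 pixel with the weakest match, and the elbow beside the cup 0.74. Both windows also had changed contents, such as moving shadows and the lid on the cup. I saw nothing displaced in the final picture.
- **Disagreement:** The wrist camera's readings of the lid at its cap and at its knob differed by about 1.7 mm. I aligned the lid to the cup by the difference between them, and two independent camera methods agreed on that to within 0.5 mm.

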